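# Clear the heater-pump tester and turn the log leaf

### The arm

A 6-joint arm with a two-finger parallel gripper is mounted at the origin on the work surface. World frame = base frame: x ahead of the robot, y to its left, z up, the work surface at z = 0. Lengths are in m, angles in degrees, forces in N, time in s.
With the tool pointing down it reaches from about 0.4 to 0.825 m from the base axis. Payload 7 kg.
Tool frame: the origin (TCP) lies at the very end of the fingers, on their centre line; the grasp point (between the pads) lies 19 mm behind it (ctrl.grip_point_offset is the distance from the TCP to the grasp point, in m); x points along the fingers, z is the direction in which the jaws open and shut, and the axes are right-handed (so a half turn about x gives the same grasp; the last joint's range is limited). The gripper opens to 88 mm and grips with 3 to 60 N. Pads are 19 mm wide; open, the fingers measure 130 mm over their backs; the gripper's body (78 mm by 193 mm) begins 47 mm behind the grasp point.
Start: joints at [-50.128, 20.546, 0.682, 0, -70.136, -16.507], TCP at [0.268, -0.62, 0.227] pointing down, gripper open.
Joint ranges: [-176.03, 176.03], [-82.01, 121.73], [-58.28, 71.71], [-173.87, 95.51], [-174.79, -0.11], [-173.66, 173.66]. Speed limits (degrees/s): [136.94, 136.94, 172.46, 180, 180, 180].

### API

Orientations are given as [roll, pitch, yaw] about the fixed x, y, z axes, in that order (R = Rz(yaw) Ry(pitch) Rx(roll)).
In Python, from plant import get_obs, snapshot, calibration, close_job, ctrl gives the robot as it stands.
- The arm moves only by the tool move_arm, never from a script. Its argument "commands" is a list that holds one entry, the list of rows, each a list of 4 numbers: the shift along the tool's x, y, z in cm, then the turn about the tool's x in rad. In form: [[[dx, dy, dz, spin], ...]]. A call has 1 to 8 rows; each row shifts and turns the commanded pose from where the row before left it, along the tool's axes as they then stand; what a row does not reach is not made up. A row lasts 1/10 s, in which the tool goes at most 50 mm and 8.59 degrees, less where a joint would pass 70% of its speed; a pose out of reach is approached as far as the arm can. A call with a gripper value outside its range is refused whole. "jaw" is the finger opening in cm, from 0 to 8.76, set as the call begins (left out, the last holds). The fingers move at their own pace and stop on an object; the grip force is fixed at half the most. Time passes only in rows, so rows that do not move let the fingers close. It gives the time, the measured TCP pose, the force and the opening at its end, in the units of the state.
- get_obs(): the state, without advancing time (a new reading comes with each control period).
- snapshot(name): name is "side" or "top" or "wrist"; returns (picture, depth): 420x560x3 uint8, red, green, blue; 420x560 float32, m along the optical axis (not along the pixel's ray), 0 where there is no reading.
- calibration(name): a dict with "mtx" (3x3 intrinsics, pixels), "T" (4x4, takes a point from camera to world coordinates); the wrist camera has in their place "tool_from_camera" (4x4, takes a point from camera to tool coordinates, whose origin is the TCP and whose axes are the tool frame's). Camera axes: x right, y up, looking along -z (the intrinsics and any distortion apply to the point x, -y, -z); pixel columns grow to the right and rows downward; lengths in m; the calibration is good to about 2 mm. A picture is of the moment at which its call begins: read the wrist's pose just before it. calibration takes no time and is no camera call.
- close_job(): hands the job in, once; it reports no verdict.
The state is a dict: "clock": time; "joint_pos": joint angles; "qvel": joint speeds; "tau": joint torques, N m; "tool_pos": TCP position; "orientation": TCP orientation; "force": force on the tool from outside, world axes, zero at the start; "moment": the same for the moment, N m; "opening": finger opening in m.
Only numpy, scipy, OpenCV 4.12 (cv2) and the standard library are available. Lean on these libraries where they do the work, as an engineer would, in place of code of your own. Each camera call takes 0.05 s, during which the arm holds its last target. There are 200 camera calls.

### The job

The bench test of the heater pumps is over. First, with the pumps still standing at the tester, twist the spring-return release key clockwise right to its stop and let it spring back; then drop every red-capped pump into the red reject box and every green-capped pump into the wire basket. Last, turn the stiff leaf of the ring binder right over its rings so that it lies flat with the green face up, and leave all the other things on the bench where they are.

Things in the scene. Friction and masses are not known exactly. Their poses are not given: they have to be found in the camera images.
- red1_mid (a point): centre (30 mm up) of a small heater pump with a red cap (failed the test): aluminium square flange 40 x 40 x 8 mm at the foot, round brass body 32 mm across from 8 to 48 mm up, red cap 31 mm across from 48 to 60 mm up; about 150 g, stands upright loose on the tester's mat; z axis up through the cap. Two or three of the three red pumps are present.
- red2_mid (a point): centre (30 mm up) of a small heater pump with a red cap (failed the test): aluminium square flange 40 x 40 x 8 mm at the foot, round brass body 32 mm across from 8 to 48 mm up, red cap 31 mm across from 48 to 60 mm up; about 150 g, stands upright loose on the tester's mat; z axis up through the cap. Two or three of the three red pumps are present.
- red3_mid (a point): centre (30 mm up) of a small heater pump with a red cap (failed the test): aluminium square flange 40 x 40 x 8 mm at the foot, round brass body 32 mm across from 8 to 48 mm up, red cap 31 mm across from 48 to 60 mm up; about 150 g, stands upright loose on the tester's mat; z axis up through the cap. Two or three of the three red pumps are present.
- green1_mid (a point): centre (30 mm up) of a small heater pump with a green cap (passed the test): aluminium square flange 40 x 40 x 8 mm at the foot, round brass body 32 mm across from 8 to 48 mm up, green cap 31 mm across from 48 to 60 mm up; about 150 g, stands upright loose on the tester's mat; z axis up through the cap. Two or three of the three green pumps are present.
- green2_mid (a point): centre (30 mm up) of a small heater pump with a green cap (passed the test): aluminium square flange 40 x 40 x 8 mm at the foot, round brass body 32 mm across from 8 to 48 mm up, green cap 31 mm across from 48 to 60 mm up; about 150 g, stands upright loose on the tester's mat; z axis up through the cap. Two or three of the three green pumps are present.
- green3_mid (a point): centre (30 mm up) of a small heater pump with a green cap (passed the test): aluminium square flange 40 x 40 x 8 mm at the foot, round brass body 32 mm across from 8 to 48 mm up, green cap 31 mm across from 48 to 60 mm up; about 150 g, stands upright loose on the tester's mat; z axis up through the cap. Two or three of the three green pumps are present.
- tester: pump tester, fixed: flat rubber mat 230 x 240 mm and 4 mm high on which the pumps stand, about 76 mm apart along its y and 91 mm along its x, with a grey console 90 x 160 mm and 60 mm high along its +x edge (its front face 120 mm and its centre 165 mm from the mat's centre). Origin: centre of the mat, on the bench.
- key (a joint): angle of the spring-return release key on top of the console, rad: 0 at rest, grows as it is turned clockwise seen from above, hard stop at 1.2; a spring (about 0.02 N m at rest, 0.09 N m at the stop) brings it back when let go. At the stop for a quarter of a second counts as a full twist.
- key_grip (a point): grip point of the key, on its vertical axis, 90 mm above the bench and 12 mm below the key's top: a black bar 44 mm long (this point's x axis, at rest along the tester's x), 12 mm thick (y axis) and 30 mm high, its underside 18 mm below this point; below it a round steel collar 38 mm across stands 8 mm above the console's top. The point turns with the key.
- reject_box: red plastic reject box, open, fixed: 135 mm (its x) x 155 mm (its y), 75 mm high, walls and floor 4 mm. Origin: centre of the underside.
- basket: steel wire basket for good pumps, open, fixed: 135 mm (its x) x 155 mm (its y), 75 mm high, walls and floor 4 mm. Origin: centre of the underside.
- leaf (a joint): angle of the binder's stiff leaf about the rings, rad: 0 lying on the binder's -y side with its yellow face up, grows as its free edge rises, pi (3.14) lying on the +y side with its green face up. Swings easily and falls to either side by its own weight (50 g).
- leaf_tab (a point): centre of the white tab on the leaf's free edge, 122 mm from the hinge line: the tab is 30 mm wide along the hinge line, 4 mm thick and reaches out to 136 mm; the leaf itself (130 mm along the hinge line, 3 mm thick) ends 98 mm from the hinge line. The paper stacks beneath end 96 mm from it, so the tab overhangs freely; beneath is only the 4 mm cover (to 113 mm) and the bench.
- leaf_hinge (a point): middle of the leaf's hinge line (centre of the rings), 36 mm above the bench; the line runs along this point's x axis, and its y axis points to the side the leaf must be turned to. The binder is fixed: blue cover 150 x 226 mm, 28 mm paper stacks either side, top 32 mm above the bench.
- driver: bystander, a screwdriver, loose; leave it alone
- jar: bystander, a jar with a lid, loose; leave it alone
- mug: bystander, a blue mug, loose; leave it alone
- cap: bystander, a black filler cap, loose; leave it alone
- gauge: bystander, a round steel gauge, loose; leave it alone
- fitting: bystander, a small brass fitting, loose; leave it alone
- spanner: bystander, a spanner, loose; leave it alone
There are look-alikes about, which are no part of the job. What is shaped like the part that bears green3_mid but blue is not meant.

How it is judged (in metres and radians):
On the way, in this order (a step that is already met when the one before it is completed fails the run):
1. the key is turned to its stop while all the pumps stand at the tester (value of joint key above 1.1 rad and horizontal distance between each of red1_mid, red2_mid, red3_mid, green1_mid, green2_mid, green3_mid and tester below 0.21 m and height (world z) of each of red1_mid, red2_mid, red3_mid, green1_mid, green2_mid, green3_mid below 0.055 m), for 0.2 s.
2. the key has been let go and has sprung back (value of joint key below 0.1 rad), for 0.2 s.
3. all red-capped pumps are in the reject box and all green-capped ones in the basket (x of red1_mid in the frame of reject_box between -0.066 and 0.066 m and y of red1_mid in the frame of reject_box between -0.076 and 0.076 m and z of red1_mid in the frame of reject_box between 0 and 0.085 m and x of red2_mid in the frame of reject_box between -0.066 and 0.066 m and y of red2_mid in the frame of reject_box between -0.076 and 0.076 m and z of red2_mid in the frame of reject_box between 0 and 0.085 m and x of red3_mid in the frame of reject_box between -0.066 and 0.066 m and y of red3_mid in the frame of reject_box between -0.076 and 0.076 m and z of red3_mid in the frame of reject_box between 0 and 0.085 m and x of green1_mid in the frame of basket between -0.066 and 0.066 m and y of green1_mid in the frame of basket between -0.076 and 0.076 m and z of green1_mid in the frame of basket between 0 and 0.085 m and x of green2_mid in the frame of basket between -0.066 and 0.066 m and y of green2_mid in the frame of basket between -0.076 and 0.076 m and z of green2_mid in the frame of basket between 0 and 0.085 m and x of green3_mid in the frame of basket between -0.066 and 0.066 m and y of green3_mid in the frame of basket between -0.076 and 0.076 m and z of green3_mid in the frame of basket between 0 and 0.085 m and value of joint leaf below 1 rad), for 0.2 s.
4. the leaf is turned over, green face up (value of joint leaf above 2.95 rad), for 0.2 s.
At the end, for the whole second after the job is handed in: Every red-capped pump present is inside the reject box and every green-capped one inside the wire basket (centre within the walls and not more than 10 mm above the rim), at rest; the key is back within 0.1 rad of rest; the leaf lies turned over, within 0.19 rad of flat (x of red1_mid in the frame of reject_box between -0.066 and 0.066 m and y of red1_mid in the frame of reject_box between -0.076 and 0.076 m and z of red1_mid in the frame of reject_box between 0 and 0.085 m and x of red2_mid in the frame of reject_box between -0.066 and 0.066 m and y of red2_mid in the frame of reject_box between -0.076 and 0.076 m and z of red2_mid in the frame of reject_box between 0 and 0.085 m and x of red3_mid in the frame of reject_box between -0.066 and 0.066 m and y of red3_mid in the frame of reject_box between -0.076 and 0.076 m and z of red3_mid in the frame of reject_box between 0 and 0.085 m and x of green1_mid in the frame of basket between -0.066 and 0.066 m and y of green1_mid in the frame of basket between -0.076 and 0.076 m and z of green1_mid in the frame of basket between 0 and 0.085 m and x of green2_mid in the frame of basket between -0.066 and 0.066 m and y of green2_mid in the frame of basket between -0.076 and 0.076 m and z of green2_mid in the frame of basket between 0 and 0.085 m and x of green3_mid in the frame of basket between -0.066 and 0.066 m and y of green3_mid in the frame of basket between -0.076 and 0.076 m and z of green3_mid in the frame of basket between 0 and 0.085 m and linear speed of each of red1, red2, red3, green1, green2, green3 below 0.03 m/s and value of joint key below 0.1 rad and value of joint leaf above 2.95 rad); the robot touches nothing.
It fails at once if a bystander is pushed more than 30 mm away (distance of any of driver, jar, mug, cap, gauge, fitting, spanner from where it was at the start of the episode above 0.03 m).
Of red1, red2, red3 only 2 to 3 are there at a start; the rules pass over those that are not, and their reading is None.
Of green1, green2, green3 only 2 to 3 are there at a start; the rules pass over those that are not, and their reading is None.
At some moment in a run one of red1, red2, red3, green1, green2, green3 may be knocked a few centimetres aside while the robot is not near it.
It also fails if it takes over 208 s, if anything falls off the work surface, if the arm or the gripper's body presses on something with over 40 N, if the wrist force passes 120 N, or if a joint passes its speed limit or range.

## Working session

There is one attempt and no reset: what is moved stays moved. The work goes in short steps, Python scripts to look and compute and a tool call to move; the robot and the scene stay as the last step left them, time stands still between calls to the robot, and variables do not carry over. Pictures are saved under pics/ and viewed, about 12 in all and at most 16, crops included, and the job is handed in when it is done.

Besides the shell and the picture viewer there is one more tool, called after "Request:" as name([rows], argument=value, ...), one row to a line, values as JSON. move_arm: Moves the arm, as the interface text tells. Its arguments: {"type":"object","properties":{"commands":{"type":"array"},"jaw":{"type":"number"}},"required":["commands"]}

```bash
ls; mkdir -p pics; cat > h.py <<'E'
import numpy as np, cv2
from scipy.spatial.transform import Rotation as R
from plant import get_obs, snapshot, calibration, close_job, ctrl
def toolT(o):
    T=np.eye(4); T[:3,:3]=R.from_euler('xyz',o['orientation'],degrees=True).as_matrix(); T[:3,3]=o['tool_pos']; return T
def grab(name,save=None):
    o=get_obs(); c=calibration(name); p,d=snapshot(name)
    T=toolT(o)@np.array(c['tool_from_camera']) if name=='wrist' else np.array(c['T'])
    if save: cv2.imwrite('pics/'+save,p[:,:,::-1])
    return p,d,np.array(c['mtx']),T,c
def pts(d,K,T):
    v,u=np.indices(d.shape); x=(u-K[0,2])/K[0,0]*d; y=(v-K[1,2])/K[1,1]*d
    P=np.stack([x,-y,-d],-1); W=P@T[:3,:3].T+T[:3,3]; W[d<=0]=np.nan; return W
def ray(u,v,z,K,T):
    r=T[:3,:3]@np.array([(u-K[0,2])/K[0,0],-(v-K[1,2])/K[1,1],-1]); return T[:3,3]+r*(z-T[2,3])/r[2]
E
python3 - <<'E'
from h import *
o=get_obs(); print(o)
for n in('top','side','wrist'):
    p,d,K,T,c=grab(n,n+'0.png'); print(n,c); np.savez('pics/'+n+'0.npz',p=p,d=d,K=K,T=T); W=pts(d,K,T); print(np.nanmin(W.reshape(-1,3),0),np.nanmax(W.reshape(-1,3),0))
E
```

```text
pics
{'clock': 0.0, 'joint_pos': array([-5.01281601e+01,  2.05934443e+01,  6.35086983e-01, -1.96613329e-02,
       -7.01370315e+01, -1.65090194e+01]), 'qvel': array([-0.05598504,  0.00688617, -0.00567002, -0.00592201, -0.03720508,
        0.01786656]), 'tau': array([-1.67032135e-04, -5.82702613e+01,  2.93050861e+01,  6.99724317e+00,
        6.79077086e-03, -1.48189620e-04]), 'tool_pos': array([ 0.26747782, -0.61921537,  0.22561144]), 'orientation': array([  5.54456355,  89.90283648, 118.90068832]), 'force': array([ 0.63341424, -0.01844072, -0.09609678]), 'moment': array([ 0.03034339, -0.0455263 ,  0.01449071]), 'opening': 0.08750258943480982}
top {'mtx': array([[511.34833257,   0.        , 275.15511419],
       [  0.        , 511.34833257, 217.32613099],
       [  0.        ,   0.        ,   1.        ]]), 'T': array([[ 2.33862934e-02,  9.79331289e-01, -2.00906216e-01,
         2.85193868e-01],
       [-9.99726503e-01,  2.29132581e-02, -4.67992851e-03,
        -1.22936157e-01],
       [ 2.02155540e-05,  2.00960714e-01,  9.79599301e-01,
         1.40590737e+00],
       [ 0.00000000e+0
[... 632 characters left out ...]
  1.00000000e+00]])}
[-0.04092104 -1.70655252 -0.77025301] [2.46564523 0.49175974 0.61927198]
wrist {'mtx': array([[318.48486601,   0.        , 281.38800406],
       [  0.        , 318.48486601, 212.90135582],
       [  0.        ,   0.        ,   1.        ]]), 'tool_from_camera': array([[-4.67611562e-04,  2.61789477e-01, -9.65124889e-01,
        -1.57759251e-01],
       [-5.70667688e-04,  9.65124767e-01,  2.61789721e-01,
         7.05217947e-02],
       [ 9.99999728e-01,  6.73181489e-04, -3.01908705e-04,
         8.15133292e-04],
       [ 0.00000000e+00,  0.00000000e+00,  0.00000000e+00,
         1.00000000e+00]])}
[-0.03318316 -1.46357412 -0.75847879] [ 0.97564128 -0.26994653  0.3437309 ]
```

View pics/top0.png

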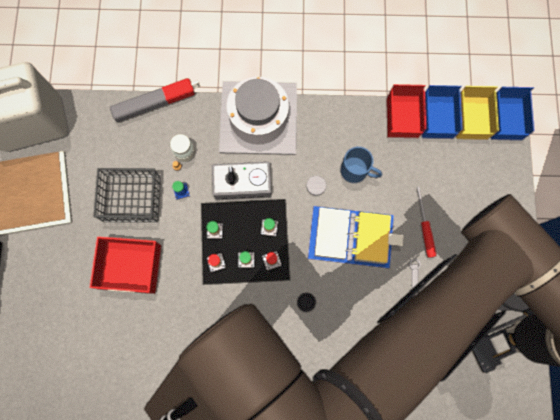

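View pics/side0.png

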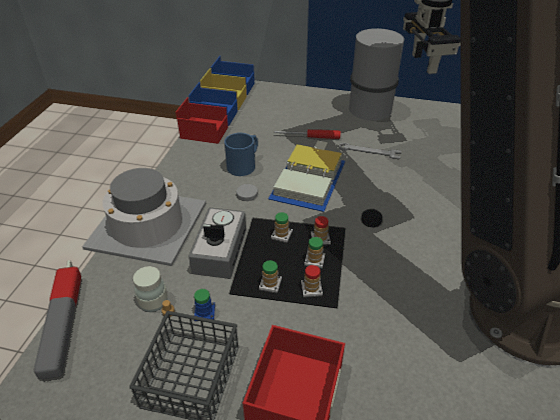

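The top view shows five pumps on the mat: green caps at (213,229), (269,227) and (246,259), red caps at (216,262) and (272,260). The blue-bodied pump with a green cap at (180,188), off the mat, is the look-alike. The reject box is at (125,265) and the basket at (128,195); the red bin at (407,110) belongs to a four-bin row. The key is at (232,177) and the leaf tab at (397,240). The side view agrees.

```bash
cat > m.py <<'E'
from h import *
def comps(m,amin):
    n,l,s,c=cv2.connectedComponentsWithStats(m.astype(np.uint8)); return [(l==i,s[i],c[i]) for i in range(1,n) if s[i,4]>=amin]
D={n:np.load(f'pics/{n}0.npz') for n in('top','side')}
for n in D:
    p,d,K,T=[D[n][k] for k in 'pdKT']; W=pts(d,K,T); h=cv2.cvtColor(p,cv2.COLOR_RGB2HSV); H,S,V=h[...,0],h[...,1],h[...,2]
    print(n)
    for nm,m in dict(green=(H>45)&(H<85)&(S>120)&(V>40),red=((H<6)|(H>174))&(S>140)&(V>60),yellow=(H>18)&(H<33)&(S>120)&(V>90),blue=(H>100)&(H<125)&(S>150)&(V>50)).items():
        for l,s,c in comps(m,25):
            w=W[l]; zt=np.nanpercentile(w[:,2],90); top=l&(W[...,2]>zt-.004)
            u=np.argwhere(top).mean(0)[::-1]
            print(nm,s[:5],c.round(1),'z90 %.3f'%zt,'med top',np.nanmean(W[top],0).round(4), 'ext',np.nanpercentile(w,2,0).round(3),np.nanpercentile(w,98,0).round(3))
E
python3 m.py
python3 - <<'E'
import cv2,numpy as np
t=cv2.imread('pics/top0.png')
a=cv2.resize(t[150:300,80:300],None,fx=3.6,fy=3.6,interpolation=cv2.INTER_CUBIC)
cv2.imwrite('pics/crop1.png',a)
E
```

```text
top
green [173 182  11  10  86] [178.  186.3] z90 0.064 med top [0.6398 0.1506 0.0628] ext [0.628 0.136 0.055] [0.654 0.163 0.065]
green [265 218   9  11  86] [269.1 223. ] z90 0.066 med top [ 0.5436 -0.1007  0.065 ] ext [ 0.531 -0.111  0.003] [ 0.571 -0.09   0.068]
green [206 221  12  11 100] [212.  226.2] z90 0.068 med top [0.5312 0.0498 0.0661] ext [0.519 0.038 0.002] [0.558 0.073 0.07 ]
green [240 251  10  12  87] [244.7 256.5] z90 0.068 med top [ 0.4515 -0.039   0.0663] ext [ 0.44  -0.05   0.005] [ 0.476 -0.028  0.069]
red [162  79  32  25 502] [177.9  90.6] z90 0.045 med top [0.9352 0.1723 0.044 ] ext [0.903 0.133 0.019] [0.961 0.211 0.048]
red [ 387   85   39   52 1885] [406.2 110.8] z90 0.068 med top [ 0.9086 -0.4809  0.0745] ext [ 0.817 -0.525  0.015] [ 0.94  -0.434  0.086]
red [422 221  14  36 310] [428.2 239.2] z90 0.028 med top [ 0.517  -0.5392  0.0263] ext [ 0.474 -0.552  0.012] [ 0.565 -0.524  0.03 ]
red [  90  237   71   56 3361] [125.4 264.4] z90 0.071 med top [0.4289 0.2788 0.074 ] ext [ 0.361  0.199 -0.002] [0.492 0.355 0.077]
red [267 251  10  13 105] [271.4 257.6]
[... 2470 characters left out ...]
8  0.005] [ 0.942 -0.631  0.086]
yellow [288 145  53  28 878] [314.4 157.4] z90 0.040 med top [ 0.5181 -0.3769  0.0382] ext [ 0.458 -0.423  0.034] [ 0.581 -0.333  0.041]
blue [211  56  43  39 607] [234.9  71. ] z90 0.070 med top [ 0.9127 -0.77    0.074 ] ext [ 0.819 -0.829  0.008] [ 0.942 -0.731  0.083]
blue [189  83  48  42 815] [215.4  99.4] z90 0.071 med top [ 0.9133 -0.5694  0.0743] ext [ 0.819 -0.628  0.008] [ 0.941 -0.532  0.086]
blue [269 161  76  50 416] [307.8 196.8] z90 0.006 med top [ 0.511  -0.2467  0.0048] ext [ 0.445 -0.413  0.   ] [ 0.604 -0.208  0.008]
blue [195 299  20  20 266] [204.6 309.6] z90 0.045 med top [0.6392 0.1655 0.045 ] ext [0.623 0.14  0.006] [0.659 0.171 0.048]
```

View pics/crop1.png

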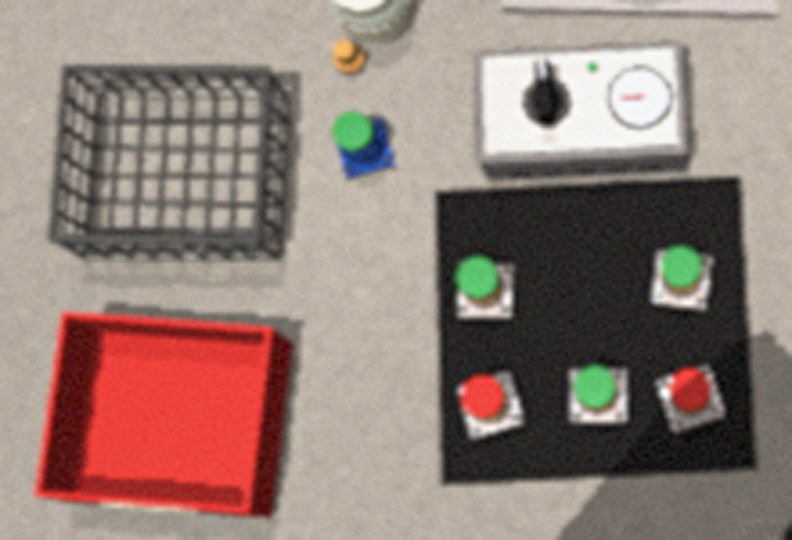

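The crop confirms the five mat pumps with brass bodies and the blue-bodied look-alike, which stays. Next I measure the frames (mat, key, boxes, binder) from both fixed views.

```bash
cat > m2.py <<'E'
from h import *
D={n:np.load(f'pics/{n}0.npz') for n in('top','side')}
def rect(w): 
    r=cv2.minAreaRect((w[:,:2]*1000).astype(np.float32)); return np.round(r[0],1),np.round(r[1],1),round(r[2],1)
def box(W,x0,x1,y0,y1,z0,z1): return (W[...,0]>x0)&(W[...,0]<x1)&(W[...,1]>y0)&(W[...,1]<y1)&(W[...,2]>z0)&(W[...,2]<z1)
def big(m):
    n,l,s,c=cv2.connectedComponentsWithStats(m.astype(np.uint8)); return l==1+np.argmax(s[1:,4])
for n in D:
    p,d,K,T=[D[n][k] for k in 'pdKT']; W=pts(d,K,T); h=cv2.cvtColor(p,cv2.COLOR_RGB2HSV); H,S,V=h[...,0],h[...,1],h[...,2]
    print(n)
    k=W[box(W,.55,.78,-.15,.1,.078,.115)]; print('key',len(k),k.mean(0).round(4),rect(k),'zmax',np.percentile(k[:,2],[50,95]).round(3))
    k=W[box(W,.55,.78,-.15,.1,.05,.068)&(S<60)&(V>120)]; print('console top',rect(k),k[:,2].mean().round(4))
    m=big(box(W,.3,.62,-.2,.12,-.01,.014)&(V<60)); print('mat',rect(W[m]),np.nanmean(W[m],0).round(4))
    k=W[box(W,.3,.53,.18,.38,.068,.085)]; print('reject rim',rect(k),k.mean(0).round(4))
    k=W[box(W,.52,.75,.18,.40,.062,.085)]; print('basket rim',rect(k),k.mean(0).round(4))
    m=big((H>18)&(H<33)&(S>120)&(V>80)&box(W,.4,.65,-.5,-.3,.025,.06)); print('leaf',rect(W[m]),W[m].mean(0).round(4))
    k=W[box(W,.4,.65,-.50,-.425,.018,.06)]; print('tab',len(k),rect(k) if len(k)>4 else '',k.mean(0).round(4) if len(k) else '')
    k=W[box(W,.43,.62,-.36,-.28,.042,.075)]; print('rings',len(k),k.mean(0).round(4) if len(k) else '')
    k=W[box(W,.4,.65,-.335,-.19,.026,.038)&(S<70)&(V>100)]; print('white stack',rect(k),k.mean(0).round(4))
T=toolT(get_obs()); print(T.round(3))
E
python3 m2.py
```

```text
top
key 85 [0.6643 0.003  0.0999] (array([665.7,   3. ]), array([43.1, 10.9]), 2.4) zmax [0.101 0.106]
console top (array([669.6, -20.3]), array([ 90.7, 159. ]), 4.3) 0.0612
mat (array([504.7, -33.1]), array([227.2, 235.9]), 4.0) [ 0.5063 -0.0338  0.0039]
reject rim (array([425.2, 278.2]), array([157.4, 135.7]), 86.9) [0.426  0.2787 0.0742]
basket rim (array([618.4, 289.9]), array([138.9, 159.2]), 1.0) [0.6183 0.2911 0.0747]
leaf (array([ 519.5, -377.4]), array([ 95.1, 131. ]), 84.3) [ 0.5178 -0.3809  0.0374]
tab 189 (array([ 538.3, -444.8]), array([83.1, 39.3]), 0.2) [ 0.5206 -0.441   0.0382]
rings 42 [ 0.5172 -0.3345  0.0441]
white stack (array([ 528.3, -273.3]), array([ 82.2, 133.2]), 84.6) [ 0.5274 -0.2731  0.0321]
side
key 238 [0.6677 0.0106 0.0942] (array([668.6,   7.9]), array([43.8, 14.8]), 5.2) zmax [0.096 0.104]
console top (array([670.6, -18.5]), array([ 78.6, 148.8]), 4.5) 0.0626
mat (array([505. , -31.1]), array([230.9, 247.8]), 4.6) [ 0.5073 -0.0148  0.0045]
reject rim (array([427.4, 281.2]), array([157.8, 135.5]), 86.9) [0.435  0.2803 0.0743]
basket rim (array([619.7, 293.3]), array([138.8, 160.1]), 0.5) [0.6188 0.3015 0.075 ]
leaf (array([ 520.2, -374.8]), array([100.4, 129.6]), 83.9) [ 0.5185 -0.3774  0.0377]
tab 86 (array([ 540.2, -441.9]), array([83.1, 36. ]), 2.3) [ 0.5196 -0.4409  0.0376]
rings 24 [ 0.5229 -0.3212  0.0443]
white stack (array([ 529.7, -281.9]), array([111. , 134.3]), 86.0) [ 0.529  -0.2678  0.0323]
[[-0.001 -0.918 -0.396  0.268]
 [ 0.001 -0.396  0.918 -0.619]
 [-1.     0.     0.001  0.226]
 [ 0.     0.     0.     1.   ]]
```

Sizes agree with the text: console about 90x159 mm, rims at 75 mm, mat yaw about 4.3°, key bar 43 mm at (0.666, 0.005). I move above the tester for a close wrist view.

Request:
move_arm([
  [[-0.3, -3.5, 3.3, 0], [-0.3, -3.5, 3.3, 0], [-0.3, -3.5, 3.3, 0], [-0.3, -3.5, 3.3, 0], [-0.3, -3.5, 3.3, 0], [-0.3, -3.5, 3.3, 0], [-0.3, -3.5, 3.3, 0], [-0.3, -3.5, 3.3, 0]],
])

```text
clock: 0.95
tool_pos: [0.4202, -0.2643, 0.2507]
orientation: [-104.2, 90.0, 9.2]
force: [1.7, -0.4, 0.3]
opening: 0.0879
```

Request:
move_arm([
  [[-0.3, -3.5, 3.3, 0], [-0.3, -3.5, 3.3, 0], [-0.3, -3.5, 3.3, 0], [-0.3, -3.5, 3.3, 0], [-0.3, -3.5, 3.3, 0], [0, 0, 0, 0.11], [0, 0, 0, 0.11], [0, 0, 0, 0.11]],
])

```text
clock: 1.75
tool_pos: [0.5152, -0.0446, 0.2652]
orientation: [87.1, 90.0, -178.6]
force: [-0.3, -0.0, 0.9]
opening: 0.088
```

```bash
cat > m3.py <<'E'
import sys
from h import *
nm=sys.argv[1]
p,d,K,T,c=grab('wrist',nm+'.png'); np.savez('pics/'+nm+'.npz',p=p,d=d,K=K,T=T)
o=get_obs(); t=toolT(o); print(o['clock'],'tool',t[:3,3].round(4),'j6',o['joint_pos'][5].round(1),'zang',np.degrees(np.arctan2(t[1,2],t[0,2])).round(2),'ty',t[:2,1].round(3),'tz',t[:2,2].round(3))
W=pts(d,K,T); h=cv2.cvtColor(p,cv2.COLOR_RGB2HSV); H,S,V=h[...,0],h[...,1],h[...,2]
for c,m in dict(green=(H>45)&(H<85)&(S>110)&(V>40),red=((H<6)|(H>174))&(S>130)&(V>50)).items():
    n,l,s,cc=cv2.connectedComponentsWithStats(m.astype(np.uint8))
    for i in range(1,n):
        if s[i,4]<80: continue
        w=W[l==i]; zt=np.nanpercentile(w[:,2],90); tp=w[w[:,2]>zt-.006]
        (x,y),r=cv2.minEnclosingCircle((tp[:,:2]*1000).astype(np.float32))
        print(c,s[i,4],cc[i].round(0),'z %.4f'%zt,'mean',np.mean(tp[:,:2],0).round(4),'circ %.1f %.1f r%.1f'%(x,y,r),'rayxy',ray(*np.argwhere((l==i)&(W[...,2]>zt-.006)).mean(0)[::-1],.064,K,T)[:2].round(4))
m=(W[...,2]>.085)&(W[...,2]<.115)&(W[...,0]>.55)&(W[...,0]<.78)&(abs(W[...,1])<.15)
if m.sum()>20:
    k=W[m]; print('key',k.mean(0).round(4),cv2.minAreaRect((k[k[:,2]>.097][:,:2]*1000).astype(np.float32)),np.percentile(k[:,2],[50,95]).round(4))
E
python3 m3.py w1
```

```text
1.8 tool [ 0.5151 -0.0449  0.2653] j6 -102.9 zang 93.87 ty [-0.998 -0.068] tz [-0.068  0.998]
green 528 [291. 134.] z 0.0645 mean [ 0.4518 -0.0378] circ 451.8 -37.7 r14.3 rayxy [ 0.4517 -0.0378]
green 552 [233. 210.] z 0.0644 mean [ 0.5418 -0.0984] circ 542.2 -98.6 r15.3 rayxy [ 0.5416 -0.0983]
green 553 [362. 210.] z 0.0643 mean [0.5302 0.0515] circ 531.0 51.8 r15.5 rayxy [0.53   0.0513]
red 10059 [521. 127.] z 0.0721 mean [0.4246 0.2092] circ 423.0 234.9 r74.2 rayxy [0.4225 0.2153]
red 651 [227. 129.] z 0.0644 mean [ 0.451  -0.1074] circ 451.0 -107.8 r15.2 rayxy [ 0.451  -0.1073]
red 664 [366. 132.] z 0.0644 mean [0.4425 0.0438] circ 442.5 44.6 r15.6 rayxy [0.4425 0.0436]
key [0.655  0.004  0.0984] ((657.5833129882812, 4.680248260498047), (25.960378646850586, 11.809764862060547), 5.220930576324463) [0.1008 0.1024]
```

View pics/w1.png

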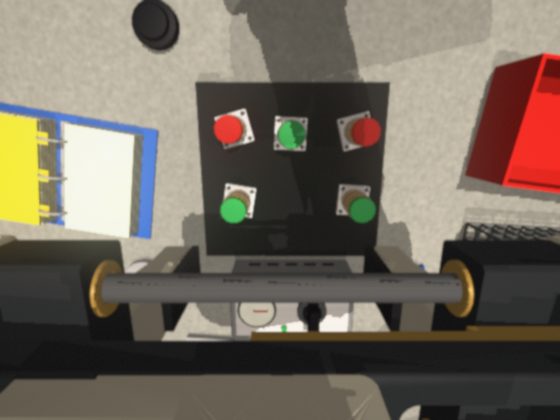

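The wrist view shows all five caps, each 64 mm high as expected: 4 mm mat plus 60 mm pump. The gripper hides part of the key at (313,315). Joint 6 would run out of range in a clockwise twist, so I flip the gripper half a turn first and look at the key again.

Request:
move_arm([
  [[0, -4.3, 2, 0], [0, -4.3, 2, 0], [0, 0, 0, -0.145], [0, 0, 0, -0.145], [0, 0, 0, -0.145], [0, 0, 0, -0.145], [0, 0, 0, -0.145], [0, 0, 0, -0.145]],
])

```text
clock: 2.6
tool_pos: [0.5977, 0.0011, 0.2653]
orientation: [38.2, 90.0, -177.0]
force: [0.2, 0.5, -0.7]
opening: 0.0874
```

Request:
move_arm([
  [[0, 0, 0, -0.145], [0, 0, 0, -0.145], [0, 0, 0, -0.145], [0, 0, 0, -0.145], [0, 0, 0, -0.145], [0, 0, 0, -0.145], [0, 0, 0, -0.145], [0, 0, 0, -0.145]],
])

```text
clock: 3.4
tool_pos: [0.5977, 0.001, 0.2653]
orientation: [-24.0, 90.0, -172.8]
force: [-0.3, -0.1, -0.8]
opening: 0.0876
```

Request:
move_arm([
  [[0, 0, 0, -0.145], [0, 0, 0, -0.145], [0, 0, 0, -0.145], [0, 0, 0, -0.145], [0, 0, 0, -0.145], [0, 0, 0, -0.145], [0, 0, 0, -0.145], [0, 0, 0, -0.1]],
])

```text
clock: 4.2
tool_pos: [0.5977, 0.0011, 0.2653]
orientation: [-95.3, 90.0, 179.8]
force: [0.5, 0.9, 0.2]
opening: 0.0875
```

```bash
python3 m3.py w2
```

```text
4.25 tool [0.5977 0.0011 0.2653] j6 76.5 zang -84.64 ty [0.996 0.093] tz [ 0.093 -0.996]
green 488 [151. 136.] z 0.0606 mean [0.6441 0.1519] circ 644.0 152.0 r13.9 rayxy [0.6445 0.1501]
green 495 [235. 239.] z 0.0643 mean [0.5329 0.0519] circ 532.2 52.4 r15.3 rayxy [0.5332 0.0518]
green 522 [360. 240.] z 0.0646 mean [ 0.5479 -0.0945] circ 570.5 -72.9 r51.5 rayxy [ 0.5448 -0.0973]
green 310 [302. 308.] z 0.0645 mean [ 0.461  -0.0351] circ 530.3 -20.3 r94.3 rayxy [ 0.4488 -0.0378]
red 376 [ 42. 236.] z 0.0260 mean [0.4963 0.3276] circ 496.0 325.3 r23.6 rayxy [0.513  0.2964]
red 341 [128. 258.] z 0.0340 mean [0.5084 0.1695] circ 543.5 123.0 r113.0 rayxy [0.4926 0.1841]
red 312 [238. 309.] z 0.0643 mean [0.4398 0.044 ] circ 442.8 44.4 r15.0 rayxy [0.4402 0.0439]
red 418 [357. 310.] z 0.0644 mean [ 0.4606 -0.1019] circ 530.2 -62.0 r105.2 rayxy [ 0.4517 -0.1069]
key [0.6683 0.0057 0.1014] ((667.985107421875, 5.632739067077637), (42.49071502685547, 11.83899974822998), 4.973453998565674) [0.1014 0.103 ]
```

View pics/w2.png

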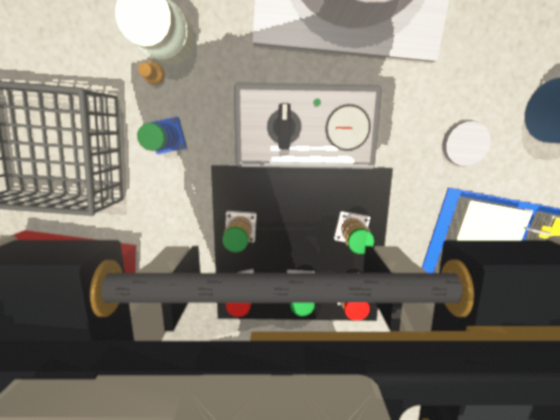

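Key: centre (0.668, 0.0055), bar angle 5.0°, top at 0.102–0.103, which matches the text. I go down over it and close.

Request:
move_arm([
  [[0, 3.4, 0.1, 0], [0, 3.4, 0.1, 0], [4.5, 0, 0, 0], [4.5, 0, 0, 0], [4, 0, 0, 0], [3, 0, 0, 0], [2, 0, 0, 0], [1, 0, 0, 0]],
], jaw=5)

```text
clock: 5.05
tool_pos: [0.6645, 0.0043, 0.0729]
orientation: [-82.3, 89.8, -167.7]
force: [0.1, 0.2, -0.6]
opening: 0.05
```

Request:
move_arm([
  [[0, 0, 0, 0], [0, 0, 0, 0], [0, 0, 0, 0], [0, 0, 0, 0], [0, 0, 0, 0], [0, 0, 0, 0]],
], jaw=0)

```text
clock: 5.65
tool_pos: [0.6661, 0.0047, 0.0763]
orientation: [89.2, 89.9, 3.9]
force: [0.5, 0.3, 2.6]
opening: 0.0117
```

Request:
move_arm([
  [[0, 0, 0, 0.145], [0, 0, 0, 0.145], [0, 0, 0, 0.145], [0, 0, 0, 0.145], [0, 0, 0, 0.145], [0, 0, 0, 0.145], [0, 0, 0, 0.145], [0, 0, 0, 0.145]],
])

```text
clock: 6.45
tool_pos: [0.6671, 0.0065, 0.0764]
orientation: [-176.0, 89.8, 31.9]
force: [2.1, 7.0, 0.5]
opening: 0.0118
```

Request:
move_arm([
  [[0, 0, 0, 0.1], [0, 0, 0, 0], [0, 0, 0, 0], [0, 0, 0, 0], [0, 0, 0, 0], [0, 0, 0, 0]],
])

```text
clock: 7.05
tool_pos: [0.6673, 0.0065, 0.0764]
orientation: [-175.0, 89.8, 27.5]
force: [0.8, 6.6, 0.8]
opening: 0.0121
```

```bash
python3 -c "
from h import *
o=get_obs();t=toolT(o);print(np.degrees(np.arctan2(t[1,2],t[0,2])),o['moment'],o['force'],o['joint_pos'])"; python3 m3.py w3
```

```text
-157.42904350458798 [ 2.36746152 -0.40140568  0.63031784] [0.81802458 6.55587958 0.84430079] [ 1.72425998e+01  2.66582552e+01 -1.07965726e+01 -4.79562853e-02
 -5.23363729e+01  5.35762400e+00]
7.1 tool [0.6673 0.0065 0.0764] j6 5.4 zang -157.43 ty [ 0.384 -0.923] tz [-0.923 -0.384]
green 1226 [547. 166.] z 0.0639 mean [ 0.5529 -0.0936] circ 548.2 -95.9 r14.2 rayxy [ 0.5544 -0.0933]
green 96 [256. 178.] z 0.0642 mean [ 0.696  -0.0275] circ 696.0 -27.4 r3.0 rayxy [ 0.696  -0.0276]
key [ 0.6702 -0.0012  0.0991] ((665.5394897460938, 3.3415966033935547), (27.849428176879883, 44.5311279296875), 39.841766357421875) [0.1011 0.1059]
```

The tool turned 73° against a stop limit of 68.8°, and the moment rose, so the key is at its stop. Now I let it go.

Request:
move_arm([
  [[0, 0, 0, 0], [0, 0, 0, 0], [0, 0, 0, 0], [0, 0, 0, 0], [0, 0, 0, 0], [-3, 0, 0, 0], [-5, 0, 0, 0], [-5, 0, 0, 0]],
], jaw=8.5)

```text
clock: 7.9
tool_pos: [0.6649, 0.0037, 0.2062]
orientation: [6.4, 89.8, -151.2]
force: [1.6, 0.5, 0.6]
opening: 0.0703
```

```bash
cat > sc.py <<'E'
import sys
from h import *
# top-view check: caps (from top camera depth), key
nm=sys.argv[1]
p,d,K,T,c=grab('top',nm+'.png'); W=pts(d,K,T); W=W+np.array([.0003,.0015,-.001]); h=cv2.cvtColor(p,cv2.COLOR_RGB2HSV); H,S,V=h[...,0],h[...,1],h[...,2]
o=get_obs(); t=toolT(o); print(o['clock'].round(2) if hasattr(o['clock'],'round') else o['clock'],'tool',t[:3,3].round(4),'j6',o['joint_pos'][5].round(1),'zang',np.degrees(np.arctan2(t[1,2],t[0,2])).round(2),'open',round(o['opening'],4))
for c,m in dict(green=(H>45)&(H<85)&(S>110)&(V>40),red=((H<6)|(H>174))&(S>130)&(V>50)).items():
    n,l,s,cc=cv2.connectedComponentsWithStats(m.astype(np.uint8))
    for i in range(1,n):
        if s[i,4]<25 or s[i,4]>300: continue
        w=W[l==i]; zt=np.nanpercentile(w[:,2],90); tp=w[w[:,2]>zt-.006]
        print(c,s[i,4],cc[i].round(0),'z %.3f'%zt,np.nanmean(tp[:,:2],0).round(4))
m=(W[...,2]>.085)&(W[...,2]<.115)&(W[...,0]>.6)&(W[...,0]<.73)&(abs(W[...,1])<.06)
if m.sum()>20:
    k=W[m]; print('key',k.mean(0).round(3),cv2.minAreaRect((k[:,:2]*1000).astype(np.float32)))
E
python3 sc.py t1; python3 m3.py w4
```

```text
7.95 tool [0.6693 0.0036 0.2171] j6 5.3 zang -157.49 open 0.0745
green 82 [178. 186.] z 0.063 [0.6411 0.1525]
green 96 [269. 223.] z 0.066 [ 0.542  -0.0991]
green 100 [212. 227.] z 0.067 [0.5312 0.0515]
green 97 [245. 256.] z 0.066 [ 0.4525 -0.0374]
red 110 [271. 257.] z 0.066 [ 0.4506 -0.1081]
red 114 [213. 259.] z 0.067 [0.4421 0.0443]
8.0 tool [0.6695 0.004  0.2142] j6 5.3 zang -157.52 ty [ 0.382 -0.924] tz [-0.924 -0.382]
green 929 [444. 152.] z 0.0643 mean [ 0.5443 -0.0988] circ 543.2 -98.9 r15.5 rayxy [ 0.5447 -0.0987]
green 397 [491. 234.] z 0.0648 mean [ 0.4749 -0.0459] circ 535.4 -49.6 r95.6 rayxy [ 0.4576 -0.0444]
green 472 [254. 322.] z 0.0605 mean [0.6471 0.1396] circ 667.1 73.7 r90.3 rayxy [0.6456 0.1455]
red 933 [529. 179.] z 0.0642 mean [ 0.4534 -0.1078] circ 451.9 -107.9 r15.6 rayxy [ 0.4542 -0.1077]
red 1591 [ 21. 222.] z 0.0426 mean [0.9181 0.1358] circ 844.6 80.2 r130.6 rayxy [0.9158 0.1354]
key [0.668  0.0038 0.0997] ((667.58544921875, 5.174656867980957), (43.95380783081055, 12.265998840332031), 4.318806171417236) [0.1012 0.1029]
```

The key sprang back: the bar is at 4.3°, about its starting angle, and no pump moved. I line the jaws up with world x and go above the left red pump at (0.4425, 0.044).

Request:
move_arm([
  [[0, 0, 0, 0.13], [0, 0, 0, 0.13], [0, 0, 0, 0.133], [0, -0.8, 4.5, 0], [0, -0.8, 4.5, 0], [0, -0.8, 4.5, 0], [0, -0.8, 4.5, 0], [0, -0.8, 4.5, 0]],
], jaw=5.6)

```text
clock: 8.8
tool_pos: [0.439, 0.0441, 0.2052]
orientation: [63.8, 89.9, -116.3]
force: [-0.8, 1.6, 0.7]
opening: 0.0563
```

Request:
move_arm([
  [[2, 0, 0, 0], [4, 0, 0, 0], [2, 0, 0, 0], [0, 0, 0, 0], [0, 0, 0, 0]],
])

```text
clock: 9.3
tool_pos: [0.4411, 0.0446, 0.1261]
orientation: [75.5, 89.9, -104.6]
force: [0.2, -0.9, 1.0]
opening: 0.056
```

```bash
python3 m3.py w5;python3 sc.py t2
```

```text
9.35 tool [0.4416 0.0449 0.1266] j6 -31.5 zang 179.94 ty [-0.001 -1.   ] tz [-1.     0.001]
green 1445 [118.  14.] z 0.0643 mean [ 0.5412 -0.0925] circ 542.4 -98.0 r15.5 rayxy [ 0.5408 -0.0923]
green 1668 [264. 106.] z 0.0644 mean [ 0.4518 -0.0379] circ 451.9 -37.7 r15.0 rayxy [ 0.4518 -0.0379]
green 1029 [160. 229.] z 0.0644 mean [0.5274 0.0452] circ 508.7 30.6 r44.2 rayxy [0.5292 0.0469]
red 507 [264.   6.] z 0.0641 mean [ 0.451  -0.0964] circ 451.0 -100.2 r12.9 rayxy [ 0.4509 -0.0959]
red 1423 [278. 225.] z 0.0643 mean [0.4428 0.043 ] circ 442.7 43.6 r15.3 rayxy [0.4428 0.0428]
9.4 tool [0.4418 0.0451 0.1268] j6 -31.5 zang 179.94 open 0.056
green 89 [178. 186.] z 0.063 [0.6407 0.1515]
green 96 [269. 223.] z 0.067 [ 0.5432 -0.0997]
green 97 [245. 257.] z 0.067 [ 0.4516 -0.0379]
red 139 [105. 240.] z 0.077 [0.4805 0.3181]
red 110 [271. 257.] z 0.066 [ 0.4514 -0.1078]
red 226 [147. 286.] z 0.500 [0.3467 0.1113]
key [0.665 0.005 0.1  ] ((665.8494873046875, 4.895386695861816), (41.76765060424805, 11.407737731933594), 3.474738121032715)
```

Request:
move_arm([
  [[4, 0, 0, 0], [4, 0, 0, 0], [1.8, 0, 0, 0], [0, 0, 0, 0]],
])

```text
clock: 9.8
tool_pos: [0.4401, 0.0444, 0.0263]
orientation: [30.8, 89.8, -149.3]
force: [-0.5, -0.3, 0.2]
opening: 0.0559
```

Request:
move_arm([
  [[0, 0, 0, 0], [0, 0, 0, 0], [0, 0, 0, 0], [0, 0, 0, 0], [0, 0, 0, 0], [-4, 0, 0, 0], [-4, 0, 0, 0], [-4, 0, 0, 0]],
], jaw=2)

```text
clock: 10.6
tool_pos: [0.4403, 0.0447, 0.1492]
orientation: [16.9, 90.0, -163.1]
force: [1.2, 1.4, -1.7]
opening: 0.0313
```

Request:
move_arm([
  [[0, -4.5, 0.3, 0], [0, -4.5, 0.3, 0], [0, -4.5, 0.3, 0], [0, -4.5, 0.3, 0], [0, -4.5, 0.3, 0], [0, -4.5, 0.1, 0], [0, 0, 0, 0], [0, 0, 0, 0]],
])

```text
clock: 11.4
tool_pos: [0.4244, 0.3156, 0.1472]
orientation: [40.0, 89.9, -139.9]
force: [0.3, -1.6, -2.3]
opening: 0.0314
```

Request:
move_arm([
  [[4, 0, 0, 0], [4, 0, 0, 0], [2.7, 0, 0, 0], [0, 0, 0, 0], [0, 0, 0, 0]],
])

```text
clock: 11.9
tool_pos: [0.4254, 0.3142, 0.0412]
orientation: [80.5, 90.0, -99.6]
force: [0.9, 0.1, -0.9]
opening: 0.0312
```

Request:
move_arm([
  [[0, 0, 0, 0], [0, 0, 0, 0], [0, 0, 0, 0], [-2, 0, 0, 0], [-5, 0, 0, 0], [-5, 0, 0, 0], [0, 4.5, 0, 0], [0, 4.5, 0, 0]],
], jaw=5)

```text
clock: 12.7
tool_pos: [0.4256, 0.2255, 0.1629]
orientation: [-129.5, 89.7, 50.6]
force: [0.1, -0.3, -0.9]
opening: 0.0498
```

Request:
move_arm([
  [[0, 5, -0.4, 0], [0, 5, -0.4, 0], [0, 5, -0.4, 0], [0, 5, -0.4, 0], [0, 5, -0.4, 0], [0, 5, -0.5, 0], [0, 3.3, 0, 0], [0, 0, 0, 0]],
], jaw=5.6)

```text
clock: 13.5
tool_pos: [0.4493, -0.1101, 0.1611]
orientation: [169.1, 90.0, -11.2]
force: [-0.5, -0.2, 0.1]
opening: 0.056
```

```bash
python3 m3.py w6;python3 sc.py t3
```

```text
13.55 tool [ 0.4494 -0.1088  0.1611] j6 -11.2 zang 179.72 ty [-0.005 -1.   ] tz [-1.     0.005]
green 1078 [171. 225.] z 0.0643 mean [ 0.5408 -0.1013] circ 517.6 -119.4 r47.2 rayxy [ 0.5416 -0.1006]
green 85 [279. 305.] z 0.0640 mean [ 0.4517 -0.032 ] circ 449.1 -79.0 r55.5 rayxy [ 0.4519 -0.026 ]
red 1067 [278. 215.] z 0.0643 mean [ 0.4513 -0.109 ] circ 451.4 -108.3 r15.4 rayxy [ 0.4513 -0.1092]
13.6 tool [ 0.4495 -0.1077  0.1611] j6 -11.2 zang 179.81 open 0.0559
green 89 [178. 186.] z 0.063 [0.6408 0.1512]
green 48 [245. 259.] z 0.067 [ 0.4444 -0.0391]
key [0.665 0.004 0.1  ] ((666.3604125976562, 4.698399066925049), (43.65290451049805, 10.996804237365723), 3.104055881500244)
```

Request:
move_arm([
  [[4.5, 0, 0, 0], [4.5, 0, -0.1, 0], [3.2, 0, -0.1, 0], [1, 0, 0, 0], [0, 0, 0, 0]],
])

```text
clock: 14.1
tool_pos: [0.4511, -0.1063, 0.028]
orientation: [12.4, 89.9, -167.5]
force: [0.3, 0.4, 0.3]
opening: 0.0561
```

Request:
move_arm([
  [[0, 0, 0, 0], [0, 0, 0, 0], [0, 0, 0, 0], [0, 0, 0, 0], [0, 0, 0, 0], [-4, 0, 0, 0], [-4, 0, 0, 0], [-5, 0, 0, 0]],
], jaw=2)

```text
clock: 14.9
tool_pos: [0.4501, -0.1072, 0.1591]
orientation: [0.6, 89.8, -179.4]
force: [1.9, 0.1, -2.2]
opening: 0.0314
```

Request:
move_arm([
  [[0, -4.7, 0.4, 0], [0, -4.7, 0.4, 0], [0, -4.7, 0.4, 0], [0, -4.7, 0.4, 0], [0, -4.7, 0.4, 0], [0, -4.7, 0.4, 0], [0, -4.7, 0.1, 0], [0, -2.5, 0, 0]],
])

```text
clock: 15.7
tool_pos: [0.4266, 0.2501, 0.1589]
orientation: [-124.4, 89.9, 55.6]
force: [0.9, -0.3, -1.9]
opening: 0.0311
```

```bash
python3 m3.py w7;python3 sc.py t4
```

```text
15.75 tool [0.4273 0.2523 0.1588] j6 -53.2 zang -179.91 ty [ 0.002 -1.   ] tz [-1.    -0.002]
green 802 [10. 91.] z 0.0602 mean [0.6335 0.1544] circ 638.0 153.7 r14.1 rayxy [0.6293 0.1549]
red 13807 [284. 192.] z 0.0741 mean [0.4242 0.2203] circ 423.1 237.8 r75.1 rayxy [0.4241 0.2231]
red 1075 [281. 264.] z 0.2360 mean [0.4261 0.2189] circ 426.1 219.2 r8.5 rayxy [0.4263 0.3027]
red 2128 [281. 316.] z 0.1933 mean [0.4262 0.2556] circ 426.2 245.7 r21.6 rayxy [0.4267 0.3392]
15.8 tool [0.4269 0.25   0.1586] j6 -53.1 zang -179.89 open 0.0311
green 89 [178. 186.] z 0.062 [0.6407 0.1518]
green 96 [269. 223.] z 0.065 [ 0.5424 -0.0989]
green 110 [212. 226.] z 0.066 [0.5303 0.0518]
green 96 [245. 257.] z 0.066 [ 0.4516 -0.0375]
red 31 [122. 258.] z 0.260 [0.4205 0.227 ]
red 59 [ 93. 279.] z 0.078 [0.3848 0.3415]
red 109 [108. 280.] z 0.243 [0.3692 0.262 ]
key [0.665 0.004 0.099] ((666.5592651367188, 4.912330627441406), (42.46879196166992, 11.181416511535645), 3.2722511291503906)
```

View pics/w7.png

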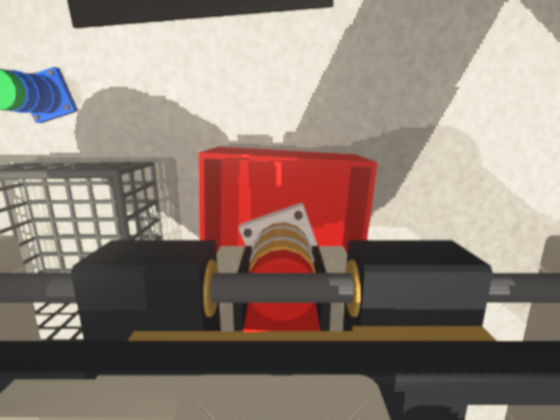

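The red pump hangs over the box at (281,264) and the box area below is free. Lower and release.

Request:
move_arm([
  [[4, 0.5, 0, 0], [4, 0, 0, 0], [3.7, 0, 0, 0], [0, 0, 0, 0], [0, 0, 0, 0]],
])

```text
clock: 16.3
tool_pos: [0.427, 0.2414, 0.042]
orientation: [64.0, 89.9, -116.1]
force: [0.1, 0.4, -1.2]
opening: 0.0314
```

Request:
move_arm([
  [[0, 0, 0, 0], [0, 0, 0, 0], [0, 0, 0, 0], [-2, 0, 0, 0], [-5, 0, 0, 0], [-5, 0, 0, 0], [0, 4, -2, 0], [0, 4, -2, 0]],
], jaw=5)

```text
clock: 17.1
tool_pos: [0.468, 0.1628, 0.1648]
orientation: [-139.3, 89.6, 40.8]
force: [0.9, 1.0, -0.6]
opening: 0.0501
```

Request:
move_arm([
  [[0, 4, -2, 0], [0, 4, -2, 0], [0, 3.4, -2.5, 0], [0, 0, 0, 0], [0, 0, 0, 0]],
], jaw=5.6)

```text
clock: 17.6
tool_pos: [0.5321, 0.0469, 0.162]
orientation: [-146.2, 90.0, 33.5]
force: [0.5, 0.1, -0.2]
opening: 0.0562
```

```bash
python3 m3.py w8;python3 sc.py t5; python3 - <<'E'
import cv2
t=cv2.imread('pics/t5')if 0 else cv2.imread('pics/t5.png')
print(t is None)
E
```

```text
17.65 tool [0.5317 0.0477 0.162 ] j6 -26.3 zang 179.88 ty [-0.002 -1.   ] tz [-1.     0.002]
green 1517 [265.  19.] z 0.0644 mean [ 0.5427 -0.0971] circ 542.8 -98.7 r15.4 rayxy [ 0.5427 -0.097 ]
green 1387 [385. 106.] z 0.0644 mean [ 0.4526 -0.0379] circ 451.7 -37.6 r15.5 rayxy [ 0.4528 -0.0379]
green 984 [282. 218.] z 0.0643 mean [0.5312 0.0511] circ 531.3 51.9 r15.4 rayxy [0.5312 0.0509]
red 93 [334. 328.] z 0.0074 mean [0.4734 0.198 ] circ 478.6 129.2 r76.2 rayxy [0.4839 0.1576]
key [0.6639 0.0046 0.0999] ((667.1963500976562, 5.2541184425354), (44.91460418701172, 12.031451225280762), 4.304969787597656) [0.1012 0.1029]
17.7 tool [0.5315 0.0482 0.162 ] j6 -26.3 zang 179.94 open 0.056
green 97 [269. 223.] z 0.066 [ 0.5424 -0.0992]
green 94 [245. 257.] z 0.066 [ 0.4519 -0.0378]
key [0.665 0.004 0.1  ] ((666.005126953125, 4.6645307540893555), (44.517860412597656, 11.093156814575195), 3.206399440765381)
False
```

Request:
move_arm([
  [[4.5, -0.2, 0, 0], [4.5, -0.15, 0, 0], [3.3, 0, 0, 0], [1.1, 0, 0, 0], [0, 0, 0, 0]],
])

```text
clock: 18.2
tool_pos: [0.5308, 0.0519, 0.0268]
orientation: [28.1, 89.8, -151.9]
force: [0.0, 0.5, -0.1]
opening: 0.0563
```

Request:
move_arm([
  [[0, 0, 0, 0], [0, 0, 0, 0], [0, 0, 0, 0], [0, 0, 0, 0], [0, 0, 0, 0], [-4, 0, 0, 0], [-4, 0, 0, 0], [-5, 0, 0, 0]],
], jaw=2)

```text
clock: 19.0
tool_pos: [0.5305, 0.0509, 0.158]
orientation: [16.8, 89.8, -163.2]
force: [1.5, 1.1, -1.0]
opening: 0.0312
```

Request:
move_arm([
  [[0, -4.5, -1.4, 0], [0, -4.5, -1.4, 0], [0, -4.5, -1.4, 0], [0, -4.5, -1.4, 0], [0, -4.5, -1.4, 0], [0, -4.5, -1.4, 0], [0, -1.9, -0.4, 0], [0, 0, 0, 0]],
])

```text
clock: 19.8
tool_pos: [0.62, 0.3429, 0.1564]
orientation: [29.9, 90.0, -150.0]
force: [-0.7, -1.0, -0.8]
opening: 0.0315
```

```bash
python3 sc.py t6; cat > bk.py <<'E'
import sys
from h import *
for n in ('top','side'):
    p,d,K,T,c=grab(n); W=pts(d,K,T)
    m=(W[...,0]>.53)&(W[...,0]<.72)&(W[...,1]>.19)&(W[...,1]<.40)&(W[...,2]>.067)&(W[...,2]<.08)
    print(n,cv2.minAreaRect((W[m][:,:2]*1000).astype(np.float32)))
E
python3 bk.py; python3 m3.py w9
```

```text
19.85 tool [0.6196 0.3413 0.1566] j6 -44.5 zang -179.99 open 0.031
green 89 [178. 186.] z 0.063 [0.6414 0.1509]
green 98 [269. 223.] z 0.067 [ 0.5426 -0.0991]
green 97 [245. 257.] z 0.066 [ 0.452  -0.0381]
key [0.665 0.004 0.1  ] ((665.772705078125, 4.466300010681152), (43.30146789550781, 11.045881271362305), 2.516648530960083)
top ((617.4024658203125, 289.20672607421875), (138.86976623535156, 158.33041381835938), 0.7084504961967468)
side ((618.73828125, 339.99737548828125), (138.36778259277344, 67.8803939819336), 2.1950652599334717)
20.0 tool [0.6197 0.3393 0.1576] j6 -44.5 zang 179.9 ty [-0.002 -1.   ] tz [-1.     0.002]
green 787 [282. 265.] z 0.1928 mean [0.619  0.3252] circ 619.1 321.3 r15.2 rayxy [0.6189 0.3853]
green 939 [282. 311.] z 0.1927 mean [0.6191 0.3478] circ 619.1 344.6 r13.3 rayxy [0.6191 0.4286]
red 26402 [489. 133.] z 0.0725 mean [0.4754 0.2735] circ 449.0 283.4 r92.5 rayxy [0.4702 0.2698]
```

View pics/t6.png

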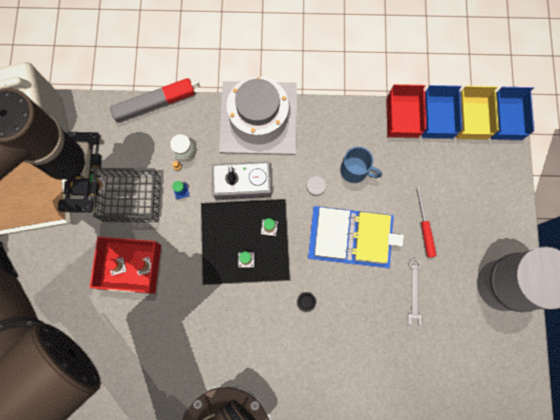

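Both reds are in the reject box at (118,265) and (145,265), and two greens remain on the mat. The screwdriver at (430,240) and spanner at (414,285) lie close to the tab at (397,240). Release green 1.

Request:
move_arm([
  [[4, 0.2, 0, 0], [4, 0, 0, 0], [3.6, 0, 0, 0], [0, 0, 0, 0], [0, 0, 0, 0]],
])

```text
clock: 20.5
tool_pos: [0.6204, 0.3374, 0.0424]
orientation: [90.9, 90.0, -89.2]
force: [-0.1, -0.3, -0.6]
opening: 0.0314
```

Request:
move_arm([
  [[0, 0, 0, 0], [0, 0, 0, 0], [0, 0, 0, 0], [-2, 0, 0, 0], [-5, 0, 0, 0], [-5, 0, 0, 0], [0, 4.7, 0.8, 0], [0, 4.7, 0.8, 0]],
], jaw=5)

```text
clock: 21.3
tool_pos: [0.6046, 0.2451, 0.1646]
orientation: [-142.8, 89.7, 37.2]
force: [-0.1, -2.0, -1.0]
opening: 0.0499
```

Request:
move_arm([
  [[0, 4.8, 0.9, 0], [0, 4.8, 0.9, 0], [0, 4.8, 0.9, 0], [0, 4.8, 0.9, 0], [0, 4.8, 0.9, 0], [0, 4.8, 0.9, 0], [0, 4.8, 0.7, 0], [0, 0, 0, 0]],
], jaw=5.6)

```text
clock: 22.1
tool_pos: [0.5414, -0.096, 0.1627]
orientation: [173.0, 89.9, -7.3]
force: [-0.0, 0.6, 0.1]
opening: 0.0556
```

```bash
python3 m3.py w10;python3 sc.py t7
```

```text
22.15 tool [ 0.5422 -0.0942  0.1627] j6 -10.9 zang 179.71 ty [-0.005 -1.   ] tz [-1.     0.005]
green 997 [279. 208.] z 0.0644 mean [ 0.543  -0.0999] circ 543.0 -99.5 r15.1 rayxy [ 0.543  -0.1001]
22.2 tool [ 0.5426 -0.0928  0.1626] j6 -10.9 zang 179.79 open 0.0563
green 38 [105. 192.] z 0.067 [0.6183 0.346 ]
green 91 [245. 257.] z 0.066 [ 0.4516 -0.0372]
```

Request:
move_arm([
  [[4.5, 0.3, 0, 0], [4.5, 0.3, 0, 0], [3.3, 0, 0, 0], [1.1, 0, 0, 0], [0, 0, 0, 0]],
])

```text
clock: 22.7
tool_pos: [0.5423, -0.0968, 0.0267]
orientation: [11.7, 89.9, -168.3]
force: [0.9, -0.1, 1.2]
opening: 0.0557
```

Request:
move_arm([
  [[0, 0, 0, 0], [0, 0, 0, 0], [0, 0, 0, 0], [0, 0, 0, 0], [0, 0, 0, 0], [-4, 0, 0, 0], [-4, 0, 0, 0], [-5, 0, 0, 0]],
], jaw=2)

```text
clock: 23.5
tool_pos: [0.5411, -0.0977, 0.1578]
orientation: [1.2, 89.8, -178.9]
force: [1.3, 0.3, -1.7]
opening: 0.0318
```

Request:
move_arm([
  [[0, -4.7, -0.9, 0], [0, -4.7, -0.9, 0], [0, -4.7, -0.9, 0], [0, -4.7, -0.9, 0], [0, -4.7, -0.9, 0], [0, -4.7, -0.9, 0], [0, -4.7, -0.9, 0], [0, -4.7, -0.9, 0]],
])

```text
clock: 24.3
tool_pos: [0.6148, 0.2801, 0.1576]
orientation: [-6.9, 90.0, 173.1]
force: [0.4, 0.8, -0.8]
opening: 0.0312
```

```bash
python3 sc.py t8;python3 m3.py w11
```

```text
24.35 tool [0.6164 0.2866 0.157 ] j6 -41.2 zang -179.87 open 0.0315
green 89 [178. 186.] z 0.062 [0.6421 0.1512]
green 97 [245. 257.] z 0.066 [ 0.4517 -0.0374]
key [0.665 0.005 0.099] ((666.6796264648438, 4.635115623474121), (41.784820556640625, 10.992033958435059), 2.3341598510742188)
24.4 tool [0.6154 0.2835 0.1566] j6 -41.0 zang -179.84 ty [ 0.003 -1.   ] tz [-1.    -0.003]
green 1495 [245.  35.] z 0.0604 mean [0.6428 0.1537] circ 643.0 153.6 r15.0 rayxy [0.6423 0.1548]
green 1039 [282. 263.] z 0.1924 mean [0.6158 0.2717] circ 615.3 268.4 r15.7 rayxy [0.6159 0.3307]
green 744 [281. 309.] z 0.1923 mean [0.6158 0.294 ] circ 615.9 291.5 r12.9 rayxy [0.6158 0.3742]
red 19032 [487. 180.] z 0.0696 mean [0.4704 0.2479] circ 488.3 261.4 r95.0 rayxy [0.462  0.2501]
```

View pics/w11.png

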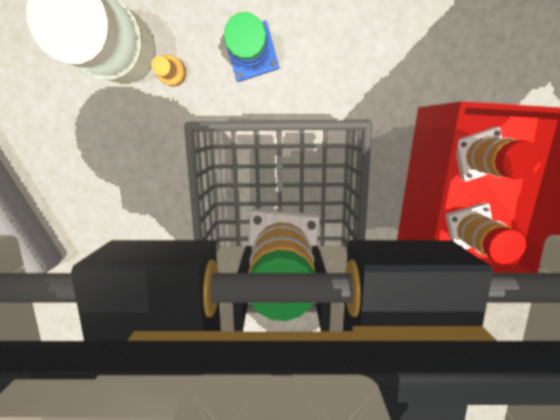

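Both reds stand upright in the reject box at (490,155) and (485,225), and green 2 hangs over free basket floor. Lower, release, and go to the last green.

Request:
move_arm([
  [[4, -0.2, -0.2, 0], [4, -0.2, 0, 0], [3.6, 0, 0, 0], [0, 0, 0, 0], [0, 0, 0, 0]],
])

```text
clock: 24.9
tool_pos: [0.6171, 0.2819, 0.0418]
orientation: [59.0, 89.9, -121.1]
force: [0.6, -0.2, -0.6]
opening: 0.0311
```

Request:
move_arm([
  [[0, 0, 0, 0], [0, 0, 0, 0], [0, 0, 0, 0], [-2, 0, 0, 0], [-5, 0, 0, 0], [-5, 0, 0, 0], [0, 4, 2, 0], [0, 4, 2, 0]],
], jaw=5)

```text
clock: 25.7
tool_pos: [0.5776, 0.2029, 0.1644]
orientation: [-144.2, 89.7, 35.8]
force: [-0.0, -0.6, -0.8]
opening: 0.0501
```

Request:
move_arm([
  [[0, 4.1, 2.1, 0], [0, 4.1, 2.1, 0], [0, 4.1, 2.1, 0], [0, 4.1, 2.1, 0], [0, 4.1, 2.1, 0], [0, 4.1, 2.1, 0], [0, 0, 0, 0], [0, 0, 0, 0]],
], jaw=5.6)

```text
clock: 26.5
tool_pos: [0.4508, -0.0443, 0.1629]
orientation: [-163.9, 89.8, 15.9]
force: [0.4, 0.7, -0.4]
opening: 0.056
```

```bash
python3 m3.py w12;python3 sc.py t9
```

```text
26.55 tool [ 0.4513 -0.0435  0.1627] j6 -19.6 zang 179.9 ty [-0.002 -1.   ] tz [-1.     0.002]
green 989 [280. 219.] z 0.0644 mean [ 0.4517 -0.0388] circ 451.8 -38.1 r15.4 rayxy [ 0.4517 -0.039 ]
26.6 tool [ 0.4515 -0.0431  0.1624] j6 -19.6 zang 179.95 open 0.0562
green 89 [178. 186.] z 0.062 [0.642 0.152]
green 93 [108. 192.] z 0.066 [0.6206 0.3388]
green 85 [129. 193.] z 0.066 [0.6176 0.2804]
key [0.665 0.005 0.1  ] ((666.7069091796875, 4.902123928070068), (43.29694366455078, 11.266011238098145), 2.655027389526367)
```

Request:
move_arm([
  [[4.5, -0.2, 0, 0], [4.5, -0.25, 0, 0], [3.3, 0, 0, 0], [1.1, 0, 0, 0], [0, 0, 0, 0]],
])

```text
clock: 27.1
tool_pos: [0.45, -0.0384, 0.0257]
orientation: [19.4, 89.8, -160.6]
force: [-0.2, 0.3, -0.5]
opening: 0.0563
```

Request:
move_arm([
  [[0, 0, 0, 0], [0, 0, 0, 0], [0, 0, 0, 0], [0, 0, 0, 0], [0, 0, 0, 0], [-4, 0, 0, 0], [-4, 0, 0, 0], [-5, 0, 0, 0]],
], jaw=2)

```text
clock: 27.9
tool_pos: [0.4491, -0.0394, 0.1581]
orientation: [10.6, 89.8, -169.5]
force: [2.5, 0.9, -1.7]
opening: 0.0313
```

Request:
move_arm([
  [[0, -4, -2.4, 0], [0, -4, -2.4, 0], [0, -4, -2.4, 0], [0, -4, -2.4, 0], [0, -4, -2.4, 0], [0, -4, -2.4, 0], [0, -3.7, -2.3, 0], [0, 0, 0, 0]],
])

```text
clock: 28.7
tool_pos: [0.6199, 0.2417, 0.1561]
orientation: [99.5, 90.0, -80.4]
force: [-0.9, -1.0, -1.3]
opening: 0.0311
```

Request:
move_arm([
  [[0, 0, 0, 0], [0, 0, 0, 0]],
])

```text
clock: 28.9
tool_pos: [0.6173, 0.2371, 0.1572]
orientation: [25.3, 89.9, -154.8]
force: [0.1, 0.4, -1.1]
opening: 0.0312
```

```bash
python3 sc.py t10;python3 m3.py w13;python3 bk.py
```

```text
28.95 tool [0.6173 0.2369 0.1576] j6 -37.9 zang 179.91 open 0.0314
green 93 [178. 186.] z 0.062 [0.6416 0.1519]
green 46 [106. 192.] z 0.067 [0.6189 0.3432]
key [0.665 0.004 0.1  ] ((666.2435302734375, 4.373677730560303), (43.58955001831055, 11.310710906982422), 2.068847894668579)
29.0 tool [0.6175 0.2369 0.1579] j6 -37.9 zang 179.9 ty [-0.002 -1.   ] tz [-1.     0.002]
green 1252 [247. 107.] z 0.0603 mean [0.6428 0.1532] circ 643.2 153.0 r15.2 rayxy [0.6424 0.1534]
green 712 [282. 265.] z 0.1933 mean [0.6167 0.2226] circ 616.2 218.5 r15.1 rayxy [0.6167 0.2833]
green 1319 [280. 314.] z 0.1932 mean [0.6168 0.2455] circ 616.8 242.0 r13.7 rayxy [0.6169 0.3273]
red 11747 [483. 212.] z 0.0733 mean [0.4807 0.2133] circ 493.3 201.3 r88.8 rayxy [0.4607 0.2239]
red 1549 [506. 320.] z 0.0643 mean [0.4479 0.3109] circ 481.5 283.0 r114.6 rayxy [0.4186 0.3364]
top ((617.9235229492188, 289.3013916015625), (138.235595703125, 159.0233154296875), 1.3230116367340088)
side ((619.7066650390625, 293.609375), (138.52120971679688, 158.09249877929688), 0.7610206007957458)
```

View pics/w13.png

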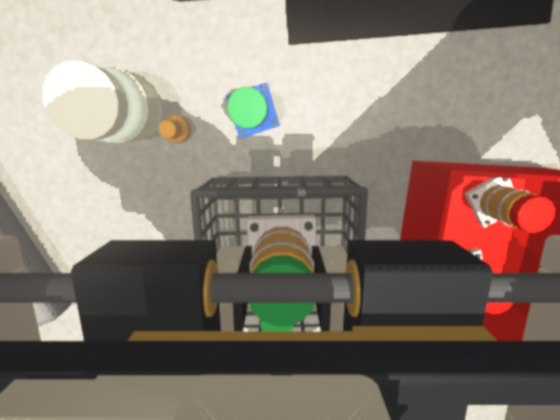

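Green 3 is held square to the basket over its free end, at (282,265). I shift 2.5 mm further in and lower slowly.

Request:
move_arm([
  [[3, -0.25, -0.1, 0], [3, 0, 0, 0], [2, 0, 0, 0], [1.5, 0, 0, 0], [1, 0, 0, 0], [0.8, 0, 0, 0], [0, 0, 0, 0]],
])

```text
clock: 29.8
tool_pos: [0.6187, 0.2401, 0.044]
orientation: [30.3, 90.0, -149.8]
force: [0.2, -0.2, -1.1]
opening: 0.0314
```

Request:
move_arm([
  [[0, 0, 0, 0], [0, 0, 0, 0], [0, 0, 0, 0], [-2, 0, 0, 0], [-5, 0, 0, 0], [-5, 0, 0, 0], [0, 4.8, 0, 0], [0, 4.8, 0, 0]],
], jaw=5)

```text
clock: 30.6
tool_pos: [0.6198, 0.1449, 0.1674]
orientation: [-151.4, 89.7, 28.7]
force: [0.4, -0.3, -0.7]
opening: 0.0498
```

Request:
move_arm([
  [[0, 4.8, 0.3, 0], [0, 4.8, 0.3, 0], [0, 4.8, 0.3, 0], [0, 4.8, 0.3, 0], [0, 4.8, 0.3, 0], [0, 4.8, 0.3, 0], [0, 4.8, 0.3, 0], [0, 4.8, 0.3, 0]],
])

```text
clock: 31.4
tool_pos: [0.5943, -0.2416, 0.1655]
orientation: [170.9, 89.9, -9.1]
force: [0.6, 0.9, 0.7]
opening: 0.0502
```

```bash
python3 sc.py t11; python3 - <<'E'
import sys; sys.path.insert(0,'.')
from h import *
o=get_obs();p,d,K,T,c=grab('side','s11.png')
a=cv2.imread('pics/t11.png')[150:300,80:300]; b=cv2.imread('pics/s11.png')[300:420,120:350]
cv2.imwrite('pics/c11.png',np.vstack([cv2.resize(a,(520,354)),cv2.resize(b,(520,240))]))
E
```

```text
31.45 tool [ 0.5933 -0.2475  0.1652] j6 5.0 zang 179.78 open 0.0501
green 89 [178. 186.] z 0.061 [0.6418 0.1522]
green 94 [108. 192.] z 0.067 [0.6207 0.339 ]
green 85 [129. 193.] z 0.066 [0.6173 0.2802]
green 84 [146. 194.] z 0.071 [0.6159 0.2347]
```

View pics/c11.png

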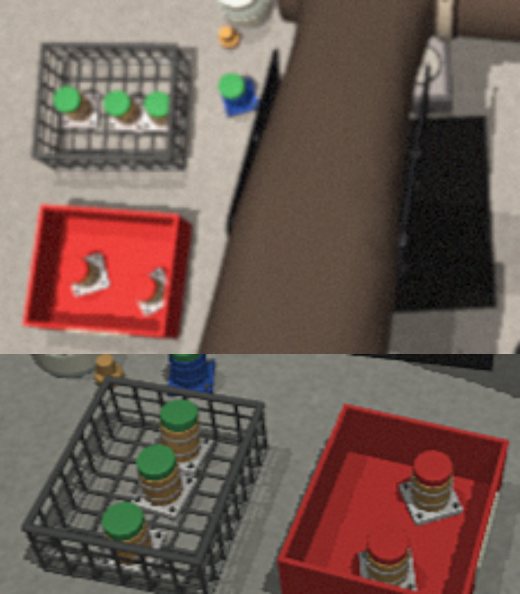

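All three greens are in the basket (cap z 0.066–0.071; one rests a little on its neighbour's flange) and both reds stand in the reject box. Now for a close look at the leaf and tab.

Request:
move_arm([
  [[-1, 4, 2.6, 0], [-1, 4, 2.6, 0], [0, 4, 2.6, 0], [0, 0, 0, 0], [0, 0, 0, 0]],
], jaw=5.2)

```text
clock: 32.0
tool_pos: [0.5158, -0.3603, 0.1851]
orientation: [169.9, 89.9, -10.3]
force: [-0.0, 1.1, -0.9]
opening: 0.052
```

```bash
cat > lf.py <<'E'
import sys
from h import *
nm=sys.argv[1]
def rect(w): return cv2.minAreaRect((w[:,:2]*1000).astype(np.float32))
for n in ('wrist','top','side'):
    o=get_obs();t=toolT(o)
    p,d,K,T,c=grab(n,nm+n+'.png'); W=pts(d,K,T); h=cv2.cvtColor(p,cv2.COLOR_RGB2HSV); H,S,V=h[...,0],h[...,1],h[...,2]
    if n=='wrist': print(o['clock'],t[:3,3].round(4),np.degrees(np.arctan2(t[1,2],t[0,2])).round(2))
    m=(H>18)&(H<33)&(S>100)&(V>60)&(W[...,2]>.025)&(W[...,2]<.06)&(W[...,0]>.42)&(W[...,0]<.62)&(W[...,1]<-.25)
    if m.sum()<30: print(n,'no leaf'); continue
    r=rect(W[m]); print(n,'leaf',np.round(r[0],1),np.round(r[1],1),round(r[2],1),W[m].mean(0).round(4))
    b=cv2.boxPoints(r).round(1); print(b.tolist())
    m=(S<70)&(V>60)&(W[...,2]>.02)&(W[...,2]<.06)&(W[...,0]>.46)&(W[...,0]<.57)&(W[...,1]<-.425)&(W[...,1]>-.49)
    if m.sum()>20:
        r=rect(W[m]); print(' tab',m.sum(),np.argwhere(m).mean(0)[::-1].round(0),np.round(r[0],1),np.round(r[1],1),round(r[2],1),'z',np.percentile(W[m][:,2],[10,50,90]).round(4))
E
python3 lf.py L1
```

```text
32.0 [ 0.5158 -0.3603  0.1851] 179.82
wrist leaf [ 519.  -376.7] [ 95.7 129.7] 84.5 [ 0.5189 -0.3823  0.037 ]
[[449.8999938964844, -418.1000061035156], [579.0, -430.6000061035156], [588.2000122070312, -335.29998779296875], [459.1000061035156, -322.8999938964844]]
 tab 1387 [284. 110.] [ 532.3 -444.9] [38.9 69.7] 84.3 z [0.0365 0.0375 0.0385]
top leaf [ 518.  -354.8] [ 92.9 114.2] 50.7 [ 0.5205 -0.356   0.0372]
[[444.29998779296875, -354.6000061035156], [532.7999877929688, -426.8999938964844], [591.5999755859375, -355.0], [503.1000061035156, -282.70001220703125]]
 tab 26 [402. 239.] [ 511.  -460.4] [ 6.3 28.5] 85.0 z [0.0347 0.0374 0.0412]
side leaf [ 520.8 -372.7] [107.2 130.4] 85.0 [ 0.5183 -0.3766  0.0378]
[[451.20001220703125, -420.3999938964844], [581.0999755859375, -431.79998779296875], [590.4000244140625, -325.0], [460.5, -313.6000061035156]]
 tab 76 [320. 144.] [ 513.6 -443.9] [36.8 29.8] 83.6 z [0.0366 0.0382 0.0398]
```

View pics/L1wrist.png

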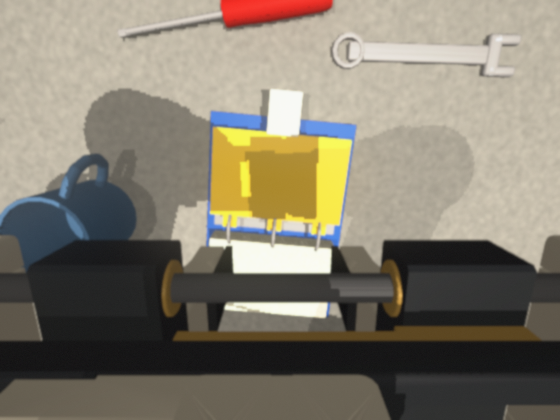

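Tab confirmed: white, at (284,112) in the wrist view, top at z 0.0375. The hinge line is at yaw -5.5° through (0.524, -0.327), and the tab centre is about (0.512, -0.449). I will grip the tab by its 30 mm width, with the jaws along the hinge line, and swing it over.

Request:
move_arm([
  [[0, 0, 0, 0.093], [0, 4.3, -0.2, 0], [4, 4.3, -0.2, 0], [4, 0, 0, 0], [0, 0, 0, 0], [0, 0, 0, 0]],
])

```text
clock: 32.75
tool_pos: [0.513, -0.4382, 0.1105]
orientation: [-4.3, 89.9, 170.4]
force: [0.7, -0.1, 1.3]
opening: 0.0519
```

```bash
python3 lf.py L2
```

```text
32.75 [ 0.513  -0.4382  0.1105] 174.72
wrist leaf [ 517.9 -384. ] [ 82.4 129.7] 85.0 [ 0.5174 -0.3853  0.0371]
[[449.70001220703125, -419.3999938964844], [578.9000244140625, -430.79998779296875], [586.0999755859375, -348.6000061035156], [456.8999938964844, -337.29998779296875]]
 tab 2061 [277. 215.] [ 533.  -444.2] [38.6 72.7] 89.2 z [0.0363 0.0375 0.0383]
top leaf [ 519.2 -378.1] [ 93.4 132.3] 83.2 [ 0.5156 -0.3824  0.0376]
[[448.0, -416.6000061035156], [579.2999877929688, -432.29998779296875], [590.4000244140625, -339.6000061035156], [459.0, -323.8999938964844]]
 tab 57 [392. 236.] [ 528.7 -430. ] [59.6 42.6] 36.4 z [0.0343 0.0375 0.0411]
side leaf [ 520.9 -372.7] [104.  130.4] 84.9 [ 0.5189 -0.377   0.0378]
[[451.29998779296875, -418.70001220703125], [581.0999755859375, -430.3999938964844], [590.4000244140625, -326.79998779296875], [460.6000061035156, -315.1000061035156]]
 tab 76 [320. 144.] [ 514.8 -442.6] [35.4 31.1] 86.0 z [0.0363 0.038  0.0404]
```

Request:
move_arm([
  [[3, 0.8, 0, 0], [2, 0, 0, 0], [0, 0, 0, 0], [0, 0, 0, 0], [0, 0, 0, 0]],
])

```text
clock: 33.4
tool_pos: [0.5132, -0.4476, 0.0629]
orientation: [152.5, 89.8, -32.9]
force: [-0.2, -0.4, -0.1]
opening: 0.0519
```

Request:
move_arm([
  [[1, 0.45, 0.1, 0], [2, 0, 0, 0], [1.4, 0, 0, 0], [0, 0, 0, 0], [0, 0, 0, 0]],
])

```text
clock: 33.9
tool_pos: [0.5103, -0.4517, 0.0164]
orientation: [-0.2, 90.0, 174.4]
force: [-0.2, -0.4, 0.1]
opening: 0.0518
```

Request:
move_arm([
  [[0, 0, 0, 0], [0, 0, 0, 0], [0, 0, 0, 0], [0, 0, 0, 0], [0, 0, 0, 0]],
], jaw=1.5)

```text
clock: 34.4
tool_pos: [0.5122, -0.452, 0.0174]
orientation: [159.9, 89.8, -25.5]
force: [5.4, -0.3, 0.9]
opening: 0.029
```

```bash
python3 - <<'E'
from h import *
o=get_obs();print(o['force'],o['opening'])
p,d,K,T,c=grab('side','S3.png'); a=cv2.resize(p[60:220,230:430,::-1],None,fx=3.5,fy=3.5,interpolation=cv2.INTER_CUBIC); cv2.imwrite('pics/S3c.png',a)
E
```

```text
[ 5.38561286 -0.2528162   0.94064025] 0.028985723087536355
```

View pics/S3c.png

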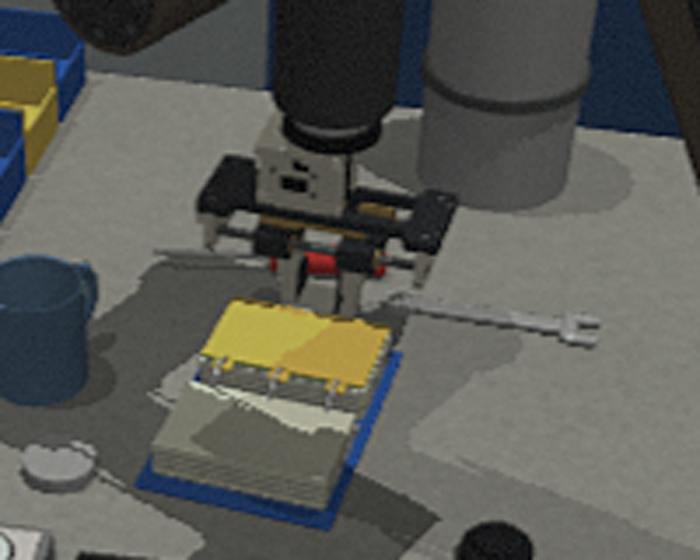

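The jaws hold the tab at 29 mm opening, with the spanner and screwdriver clear. I swing on a 125 mm arc in half steps.

Request:
move_arm([
  [[-1.62, -0.1, 0, 0], [-1.62, -0.33, 0, 0], [-1.5, -0.55, 0, 0], [-1.5, -0.7, 0, 0], [-1.35, -0.9, 0, 0], [-1.24, -1.1, 0, 0], [-1.05, -1.25, 0, 0], [-0.94, -1.34, 0, 0]],
])

```text
clock: 35.25
tool_pos: [0.5181, -0.3892, 0.1256]
orientation: [164.3, 89.8, -21.1]
force: [8.4, -0.0, -7.4]
opening: 0.0296
```

Request:
move_arm([
  [[-0.7, -1.45, 0, 0], [-0.54, -1.56, 0, 0], [-0.3, -1.6, 0, 0], [-0.13, -1.64, 0, 0], [0.13, -1.64, 0, 0], [0.3, -1.6, 0, 0], [0, 0, 0, 0]],
])

```text
clock: 35.95
tool_pos: [0.5273, -0.294, 0.1381]
orientation: [162.1, 89.8, -23.1]
force: [6.9, -2.5, -0.6]
opening: 0.0296
```

```bash
python3 - <<'E'
from h import *
o=get_obs();print(o['force'],o['opening'],o['tool_pos'])
p,d,K,T,c=grab('side','S4.png'); a=cv2.resize(p[60:220,230:430,::-1],None,fx=3,fy=3,interpolation=cv2.INTER_CUBIC); cv2.imwrite('pics/S4c.png',a)
E
```

```text
[ 6.91939085 -2.45023738 -0.6178136 ] 0.0295751354476189 [ 0.52727481 -0.29403913  0.13808505]
```

View pics/S4c.png

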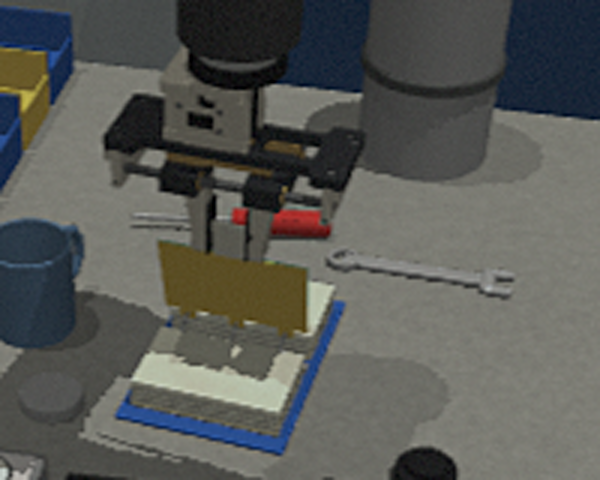

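The leaf stands just past upright, at about 105°, with the tab still in the jaws. Continue to about 165° and release.

Request:
move_arm([
  [[0.54, -1.56, 0, 0], [0.7, -1.45, 0, 0], [0.94, -1.34, 0, 0], [1.05, -1.25, 0, 0], [1.24, -1.1, 0, 0], [1.35, -0.9, 0, 0], [1.5, -0.7, 0, 0], [1.5, -0.5, 0, 0]],
])

```text
clock: 36.8
tool_pos: [0.5357, -0.2067, 0.0494]
orientation: [173.9, 89.8, -11.4]
force: [5.4, -3.5, 1.5]
opening: 0.0291
```

Request:
move_arm([
  [[0, 0, 0, 0], [0, 0, 0, 0], [0, 0, 0, 0], [0, 0, 0, 0], [0, 0, 0, 0], [0, 0, 0, 0]],
], jaw=5)

```text
clock: 37.4
tool_pos: [0.5332, -0.2071, 0.0491]
orientation: [-69.4, 90.0, 105.2]
force: [0.2, 0.2, 0.9]
opening: 0.0498
```

Request:
move_arm([
  [[-1, 0, 0, 0], [-3, 0, 0, 0], [-5, 0, 0, 0], [-5, 0, 0, 0], [-5, 0, 0, 0], [0, 0, 0, 0], [0, 0, 0, 0]],
])

```text
clock: 38.1
tool_pos: [0.534, -0.207, 0.2415]
orientation: [-175.0, 89.8, -0.4]
force: [-0.1, 0.6, -1.0]
opening: 0.0498
```

```bash
python3 sc.py t12; python3 - <<'E'
from h import *
o=get_obs();print(o['force'],o['tool_pos'])
for n in('side','top'):
    p,d,K,T,c=grab(n,'F'+n+'.png'); W=pts(d,K,T); h=cv2.cvtColor(p,cv2.COLOR_RGB2HSV); H,S,V=h[...,0],h[...,1],h[...,2]
    m=(H>40)&(H<90)&(S>60)&(V>40)&(W[...,0]>.42)&(W[...,0]<.64)&(W[...,1]>-.34)&(W[...,1]<-.18)&(W[...,2]<.1)
    w=W[m]; print(n,m.sum(), 'z pct',np.percentile(w[:,2],[5,50,95]).round(4) if m.sum() else '', cv2.minAreaRect((w[:,:2]*1000).astype(np.float32)) if m.sum()>5 else '')
    if m.sum()>20:
        A=np.c_[w,np.ones(len(w))]; co=np.linalg.lstsq(np.c_[w[:,:2],np.ones(len(w))],w[:,2],rcond=None)[0]; print('tilt',np.degrees(np.arctan(np.hypot(*co[:2]))).round(2))
E
```

```text
38.15 tool [ 0.5331 -0.2069  0.2397] j6 -3.8 zang 174.6 open 0.05
green 92 [108. 192.] z 0.067 [0.6199 0.3385]
green 84 [129. 193.] z 0.067 [0.6164 0.2798]
green 84 [146. 194.] z 0.071 [0.6154 0.2348]
[-0.0154122   0.55553678  0.37509605] [ 0.53311747 -0.20688054  0.23971489]
side 1028 z pct [0.0353 0.0378 0.0403] ((529.3535766601562, -281.5640563964844), (111.64923095703125, 129.6888427734375), 85.30756378173828)
tilt 0.57
top 783 z pct [0.0325 0.0375 0.0423] ((533.0563354492188, -275.5260925292969), (87.58274841308594, 139.7421112060547), 84.33538055419922)
tilt 0.45
```

View pics/Fside.png

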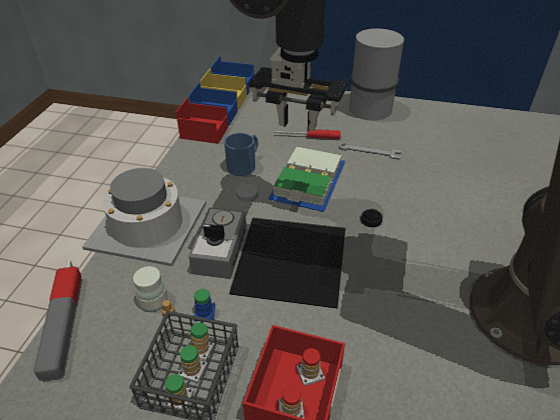

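The leaf lies flat, green face up, at (305,182). The reds are in the reject box at (311,360) and (291,400), the greens in the basket, the bystanders in place, and the arm is clear. Handing in.

```bash
python3 -c "
from h import *
print(close_job())"
```

```text
the job is handed in; nothing more can be done
None
```

The job is done and handed in at about 38 s of the 208 s allowed; the hand-in reported no verdict.

- **Key:** I twisted it clockwise to the hard stop. The tool turned 73° against the 68.8° stop, and it held there about 0.6 s with every pump still at the tester. After release the bar read 4.3° in the wrist camera against about 5° before the twist, so it sprang back.
- **Pumps:** Two reds stand in the reject box and three greens in the wire basket. The last green sits about 5 mm high (cap at 71 mm instead of 66 mm), apparently with its foot on its neighbour's flange. It is inside the walls, and its reading did not change between two looks about 7 s apart.
- **Leaf:** I turned it over by its tab. It lies flat with the green face up, tilted about 0.5° in both fixed views.
- **Bench:** In the last picture the bystanders and the blue look-alike pump look unmoved, the arm is clear of everything, and tool forces read below 1 N.

The fixed cameras differed by up to about 6 mm in y on the pump caps. I used the wrist camera's readings instead, and every grasp held first time. No check failed.

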